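# Vibration reading on a running vacuum pump

### The job

Switch the vacuum pump on by putting its toggle right over to the green dot, then take the orange vibration pen out of its charging stand and take a reading at the drive-end bearing: hold the pen square to the measuring pad with the yellow ring, its tip inside the ring, pressed lightly so that the sprung tip is about half-way in, not bottomed, and never jabbed hard. Hold it still there for at least a second and finish while holding: the job ends with the pen in the gripper, still pressed on the pad, the pump on, and everything else on the bench left where it stands.

Things in the scene. Friction and masses are not known exactly. Their poses are not given: they have to be found in the camera images.
- pump: vacuum pump, fixed, 350 mm long (y), 130 deep, 205 high. Blue finned motor along y, axis 92 mm up, 120 mm wide; black fan cover at -y end; grey oil case at +y end (y 88 to 182 mm, top 167 mm up; capped inlet, filter and handle on it up to 205 mm). Black terminal box with switch on the motor (y -50 to 20 mm). Origin on the bench under its middle, z up, front (pads, amber sight glass) to -x
- switch (a joint): on-off toggle on top of the terminal box: 8 mm thick steel lever, 31 mm from pivot to the centre of its 12 mm end ball. 0 = off, leaning 0.36 rad to the red dot (fan end, pump's -y); 0.72 rad = on, leaning to the green dot (oil case, +y). Swings only along the pump's y, stays where it is left, moves with about 1.5 N at its end
- switch_pivot (a point): pivot of the switch lever, on the terminal box's top face (66 mm by 70 mm along the motor, 186 mm above the bench); axes as the pump's. Nothing else stands up from the box
- switch_tip (a point): centre of the end ball of the switch lever
- pad_yellow: steel measuring pad with painted yellow ring, at the drive end of the motor, on its front shoulder. Disc 26 mm wide, ring 16 mm inside, 26 mm outside. Origin: centre of the flat face; z straight out of it, leaning 0.436 rad (25 deg) from vertical towards the pump's front; y along the motor to the oil case. The pad to use. Beside it along y, from its rim: box 34 mm off, 33 mm higher; oil case 8 mm off, 15 mm higher
- pad_blue: steel measuring pad with painted blue ring, at the fan end of the motor, on its front shoulder. Disc 26 mm wide, ring 16 mm inside, 26 mm outside. Origin: centre of the flat face; z straight out of it, leaning 0.436 rad (25 deg) from vertical towards the pump's front; y along the motor to the oil case. Not the pad to use
- stand: grey charging stand, fixed: 90 by 80 mm foot, block 64 (x) by 60 (y) mm, 90 mm high, with an upright 24 by 32 mm socket, 36 mm deep, in its middle; the pen stands in it with about 1 mm of play each side. Origin on the bench under its middle, z up
- pen_centre (a point): orange vibration pen, about 130 g, at its middle: 22 (x) by 30 (y) by 118 mm (z, 59 mm either way) without nose and tip. z points away from the tip. Below that a 20 mm black nose, then the sprung tip, out 16 mm: its end is 95 mm from here along -z when not pressed. Stands upright, tip down, in the stand, x and y as the stand's; 82 mm shows above the block. Grip either pair of flat sides
- pen_tip (a point): the very end of the pen's steel tip (8 mm thick, ball-ended); moves in with the sprung tip; axes as the pen's
- probe (a joint): how far the sprung tip is pushed into the pen: 0 = fully out, 0.008 m = bottomed. Spring 0.7 N per mm with 1.4 N preload: 4.2 N half-way in (4 mm), 7 N when bottomed
- bowl: bystander: teal plastic bowl, 150 mm wide, 55 mm high, at the far edge
- conical_flask: bystander: glass conical flask, 80 mm wide, 132 mm high, red stopper, at the left side
- amber_bottle: bystander: amber bottle, 68 mm wide, 150 mm high, red cap, at the right side
- round_flask: bystander: round flask on a cork ring, 90 mm wide, 165 mm high, at the far edge
- flange_clamp: bystander: small aluminium flange clamp, 56 by 42 mm, 16 mm high, lying beyond the stand
- screwdriver: bystander: red-handled screwdriver, 130 mm long, lying between stand and robot
- boss_head: bystander: aluminium boss head clamp with brass screws, 60 by 72 mm, 30 mm high, lying near the robot
Not all that is in view belongs to the job. Of the things like the part that bears pen_centre, leave any that is purple; of the rest the larger one is meant. Leave any black or pink look-alike of the stand alone.

How it is judged:
On the way, in this order (a step that is already met when the one before it is completed fails the run):
1. the pump is switched on (toggle over to the green dot) (value of joint switch above 0.58 rad), for 0.2 s.
2. the pen, held by the gripper, stands square on the yellow-ringed pad with its tip part-way in, for a second (distance between pen_tip and pad_yellow below 0.008 m and angle between the z axis of pen_tip and the z axis of pad_yellow, either way round below 0.15 rad and value of joint probe between 0.0015 and 0.007 m and contact force between probe and pump between 1 and 9 N and contact force between the fingers and pen above 2 N and contact force between pen and stand below 0.1 N and linear speed of pen below 0.01 m/s), for 1 s.
At the end, for the whole second after the job is handed in: The toggle is at least 0.58 rad over towards on; the pen is held by the fingers, clear of its stand and still; its tip lies within 8 mm of the centre of the yellow-ringed pad, its axis within 0.15 rad of square to the pad, the sprung tip 1.5 to 7 mm in, touching the pump with 1 to 9 N (all of step 2 and value of joint switch above 0.58 rad); the arm keeps its last pose, push and grip.
It fails at once if the pen is jabbed or pressed hard on the pump (over 20 N) (contact force between pen and pump above 20 N).
It fails at once if something else on the bench is knocked out of place (over 20 mm) (distance of any of bowl, conical_flask, amber_bottle, round_flask, flange_clamp, screwdriver, boss_head from where it was at the start of the episode above 0.02 m).
It also fails if it takes over 58 s, if anything falls off the work surface, if the arm or the gripper's body presses on something with over 40 N, if the wrist force passes 120 N, or if a joint passes its speed limit or range.

### The arm

A 6-joint arm with a two-finger parallel gripper is mounted at the origin on the work surface. World frame = base frame: x ahead of the robot, y to its left, z up, the work surface at z = 0. Lengths are in m, angles in rad, forces in N, time in s.
With the tool pointing down it reaches from about 0.275 to 0.875 m from the base axis. Payload 12.5 kg.
Tool frame: the origin (TCP) lies midway between the tips of the shut fingers; the grasp point (between the pads) lies 19 mm behind it; z points along the fingers, y is the direction in which the jaws open and shut (so a half turn about z gives the same grasp; the last joint's range is limited). The gripper opens to 85 mm and grips with 20 to 120 N. Pads are 22 mm wide; open, the fingers measure 114 mm over their backs; the gripper's body (76 mm by 85 mm) begins 54 mm behind the grasp point. The pads swing forward as they close: fully open they stand 13 mm farther back than shut.
Start: joints at [1.257, 0.351, 1.652, -0, 1.139, -0.085], TCP at [0.125, 0.536, 0.231] pointing down, gripper open.
Joint ranges: [-2.75, 2.75], [-0.79, 2.1], [0.01, 2.65], [-1.57, 4.71], [0.07, 3.14], [-2.87, 2.87]. Speed limits (rad/s): [2.22, 2.22, 2.79, 3.14, 3.14, 3.14].

### API

Orientations are given as [roll, pitch, yaw] about the fixed x, y, z axes, in that order (R = Rz(yaw) Ry(pitch) Rx(roll)).
In Python, from cell import arm gives the robot as it stands. Calls block until the motion is done:
- arm.movep(position, orientation): joint-space move of the TCP to a pose.
- arm.move_linear(position, attitude=None, vel=0.15): straight line of the TCP; attitude=None keeps the orientation; vel is the mean speed in m/s.
- arm.move_j(angles): joint-space move.
- arm.gripper_open() and arm.close(strength=None): open the fingers fully, or close them until they stop; strength is the grip in N (None keeps the last).
- arm.wait(seconds).
- arm.solve_ik(position, orientation): joint angles nearest the present ones, or None.
- arm.get_obs(): the state.
- arm.camera(name): name is "side" or "top"; returns a dict with "image" (400x640x3 uint8, red, green, blue), "K" (3x3 intrinsics, pixels), "xyz" and "attitude" of the camera in the world. Camera axes: x right, y down, z forward; pixel columns grow to the right and rows downward; lengths in m; the calibration is good to about 2 mm. A picture is of the moment at which its call begins. There is no depth.
A pose or a line that the arm cannot do raises arm.Unreachable and nothing moves.
- arm.hand_in(): hands the job in, once; it reports no verdict.
The state is a dict: "clock": time; "joints": joint angles; "dq": joint speeds; "tau": joint torques, N m; "tcp_pos": TCP position; "ee_rot": TCP orientation; "force": force on the tool from outside, world axes, zero at the start; "wrist_torque": the same for the moment, N m; "finger_gap": finger opening in m.
Only numpy, scipy, OpenCV 4.12 (cv2) and the standard library are available. Lean on these libraries where they do the work, as an engineer would, in place of code of your own. Each camera call takes 0.05 s, during which the arm holds its last target.

## Working session

There is one attempt and no reset: what is moved stays moved. The work goes in short steps, each a Python script; the robot and the scene stay as the last script left them, time stands still between calls to the robot, and variables do not carry over. Pictures are saved under pics/ and viewed, and the job is handed in when it is done.

```bash
ls; mkdir -p pics; cat > h.py <<'E'
import numpy as np,cv2,pickle
from scipy.spatial.transform import Rotation as R
def Rm(a): 
    a=np.array(a,float)
    return a if a.shape==(3,3) else (R.from_euler('xyz',a).as_matrix() if a.size==3 else R.from_quat(a).as_matrix())
def snap(arm,name,fn):
    c=arm.camera(name); pickle.dump(c,open('pics/'+fn+'.pkl','wb')); cv2.imwrite('pics/'+fn+'.png',c['image'][:,:,::-1]); return c
def ray(c,u,v):
    d=Rm(c['attitude'])@np.linalg.inv(c['K'])@np.array([u,v,1.]); return np.array(c['xyz']),d/np.linalg.norm(d)
def atz(c,u,v,z):
    o,d=ray(c,u,v); return o+d*(z-o[2])/d[2]
def tri(c1,p1,c2,p2):
    A=[];b=[];rs=[ray(c1,*p1),ray(c2,*p2)]
    M=sum(np.eye(3)-np.outer(d,d) for o,d in rs); v=sum((np.eye(3)-np.outer(d,d))@o for o,d in rs)
    X=np.linalg.solve(M,v); gap=[np.linalg.norm((np.eye(3)-np.outer(d,d))@(X-o)) for o,d in rs]; return X,gap
def proj(c,X):
    p=np.array(c['K'])@(Rm(c['attitude']).T@(np.array(X)-np.array(c['xyz']))); return p[:2]/p[2]
def ld(fn): return pickle.load(open('pics/'+fn+'.pkl','rb'))
def crop(fn,x0,y0,x1,y1,s,out):
    im=cv2.imread('pics/'+fn+'.png')[y0:y1,x0:x1]; cv2.imwrite('pics/'+out+'.png',cv2.resize(im,None,fx=s,fy=s,interpolation=cv2.INTER_CUBIC))
E
python3 - <<'E'
from cell import arm
from h import *
for n in('side','top'):
    c=snap(arm,n,n+'0'); print(n,c['K'],c['xyz'],c['attitude'])
print(arm.get_obs())
E
```

```text
pics
side [[411.72678017   0.         320.55328052]
 [  0.         411.72678017 198.50619112]
 [  0.           0.           1.        ]] [1.26503498 0.68701394 1.01903855] [-2.30025014 -0.01787227  2.36490571]
top [[397.12686159   0.         326.14180951]
 [  0.         397.12686159 205.27277352]
 [  0.           0.           1.        ]] [0.24400607 0.00659964 1.60209531] [-2.93363592e+00 -1.38427367e-03 -1.53214878e+00]
{'clock': 0.1, 'joints': array([ 1.25736553e+00,  3.51206071e-01,  1.65232180e+00, -7.84492612e-06,
        1.13908345e+00, -8.45813803e-02]), 'dq': array([-0.00026934, -0.00094554, -0.00195848, -0.00062069,  0.0002017 ,
        0.00159757]), 'tau': array([ 4.73714717e-04, -5.06838477e+01, -2.91875911e+01, -9.37817299e-05,
        2.62834961e-03,  2.78100367e-05]), 'tcp_pos': array([0.1246529 , 0.53540447, 0.23081382]), 'ee_rot': array([-3.14057703e+00, -7.89608451e-05,  2.91274649e+00]), 'force': array([-0.14371233,  0.15307398,  0.26450258]), 'wrist_torque': array([0.06300676, 0.04603875, 0.01148096]), 'finger_gap': 0.08534998463136935}
```

View pics/side0.png

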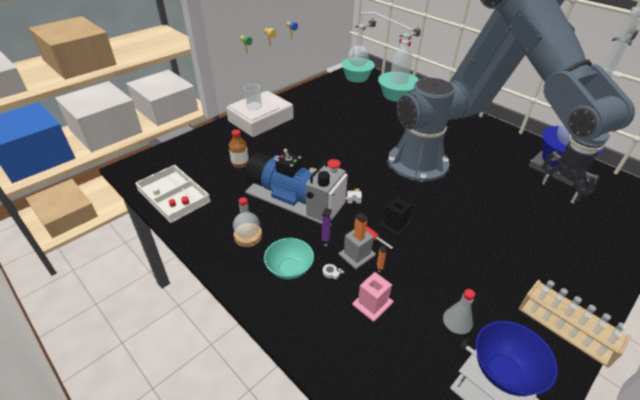

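View pics/top0.png

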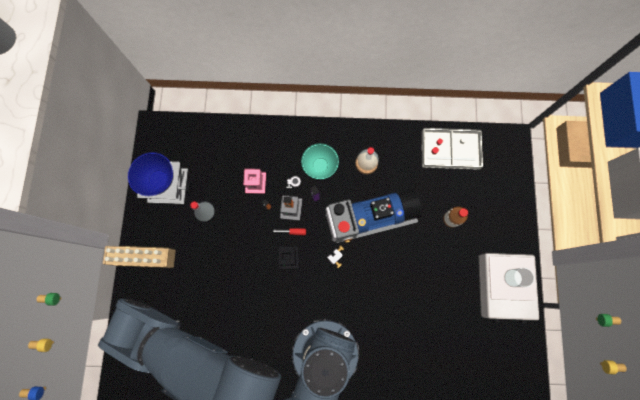

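```bash
python3 - <<'E'
from h import *
crop('side0',230,130,430,280,4,'s1');crop('top0',230,140,430,280,4,'t1')
crop('side0',255,140,355,215,8,'s2');crop('top0',320,185,420,245,8,'t2')
E
```

```text
(no output)
```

View pics/s1.png

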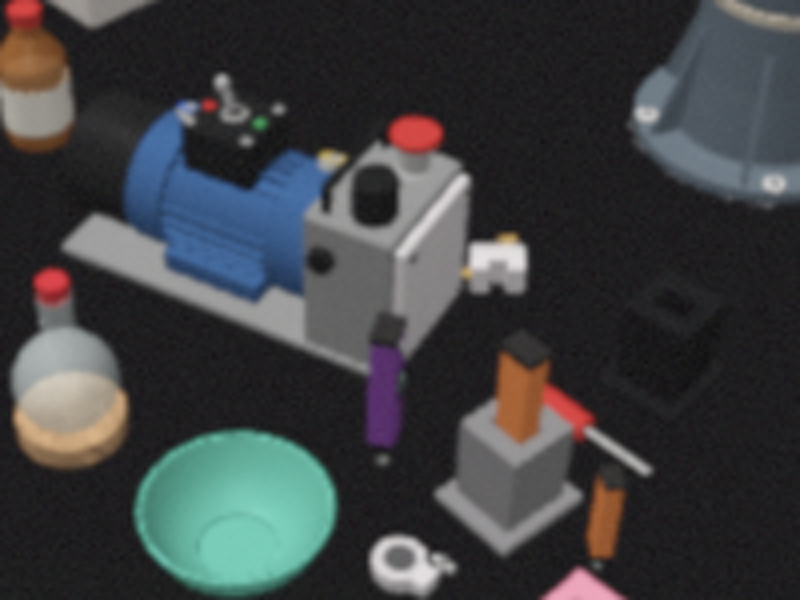

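View pics/t1.png

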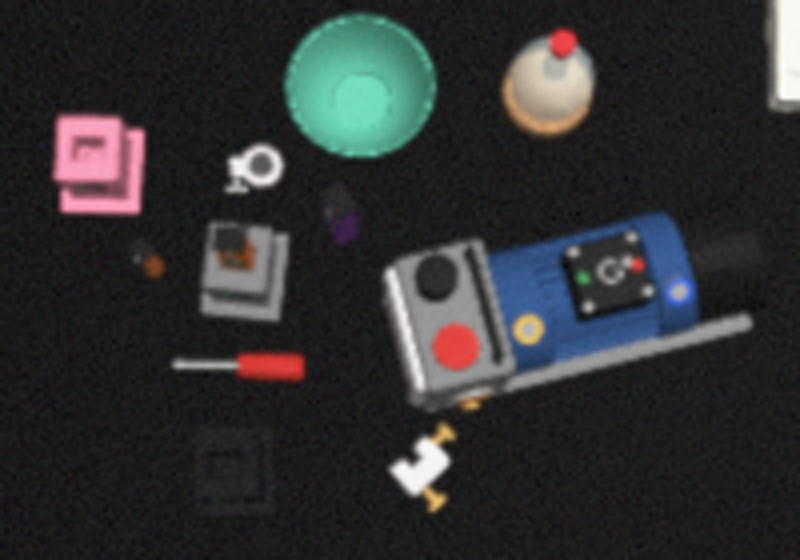

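View pics/s2.png

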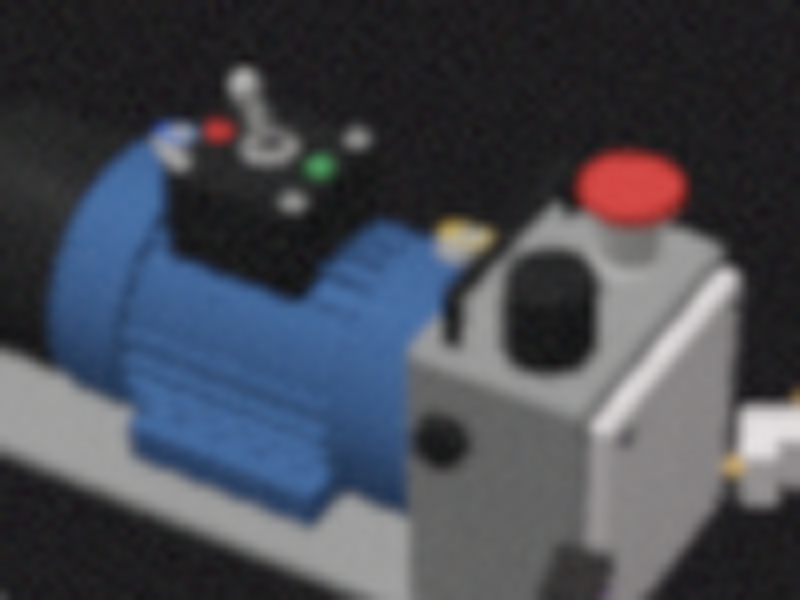

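View pics/t2.png

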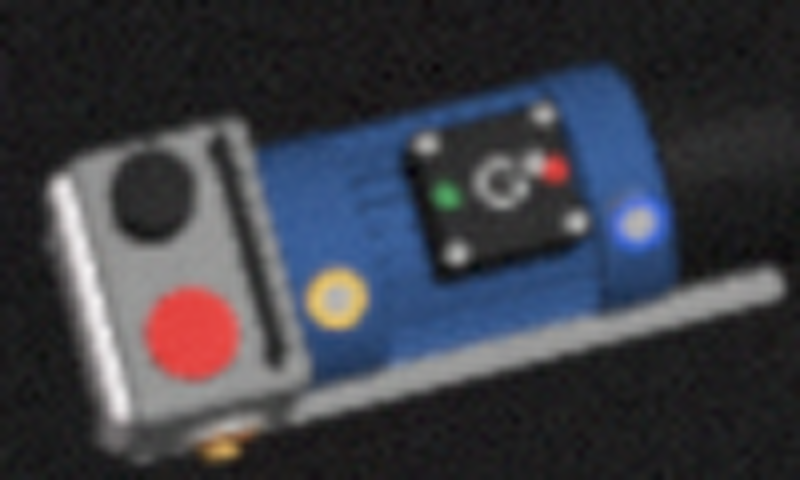

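```bash
python3 - <<'E'
from h import *
s,t=ld('side0'),ld('top0')
S2=lambda x,y:((x+.5)/8-.5+255,(y+.5)/8-.5+140)
T2=lambda x,y:((x+.5)/8-.5+320,(y+.5)/8-.5+185)
P=dict(ball=((243,83),(537,163)),piv=((268,147),(500,183)),green=((320,166),(446,196)),red=((218,130),(556,171)),s1=((291,201),(427,144)),s2=((356,137),(457,254)),s3=((175,155),(543,114)),yel=((465,238),(337,299)),redcap=((632,185),(192,333)))
for k,(a,b) in P.items():
    X,g=tri(s,S2(*a),t,T2(*b)); print(k,X.round(4),np.round(g,4))
for k,b,z in(('yel',(337,299),.147),('blue',(637,222),.147),('green',(446,196),.186),('red',(556,171),.186),('piv',(500,183),.186),('ball',(537,163),.215)): print(k,atz(t,*T2(*b),z).round(4))
crop('side0',330,200,390,275,8,'s3');crop('top0',270,190,310,225,16,'t3')
E
```

```text
ball [ 0.5442 -0.1982  0.2196] [0.0014 0.0014]
piv [ 0.541  -0.1864  0.1911] [0.0006 0.0006]
green [ 0.5339 -0.1618  0.1909] [0.0009 0.0009]
red [ 0.5476 -0.2117  0.1899] [0.001 0.001]
s1 [ 0.558  -0.153   0.1898] [0.0009 0.0009]
s2 [ 0.5079 -0.1675  0.1898] [0.0006 0.0006]
s3 [ 0.5742 -0.2062  0.1926] [0.0003 0.0003]
yel [ 0.4913 -0.117   0.1552] [0.0002 0.0002]
redcap [ 0.4641 -0.0479  0.2074] [0.001 0.001]
yel [ 0.4928 -0.1179  0.147 ]
blue [ 0.5347 -0.257   0.147 ]
green [ 0.5355 -0.1631  0.186 ]
red [ 0.5491 -0.213   0.186 ]
piv [ 0.5425 -0.1876  0.186 ]
ball [ 0.5462 -0.2     0.215 ]
```

View pics/s3.png

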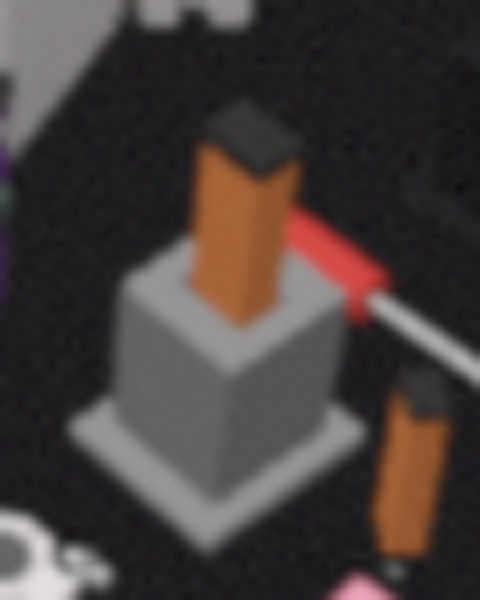

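View pics/t3.png

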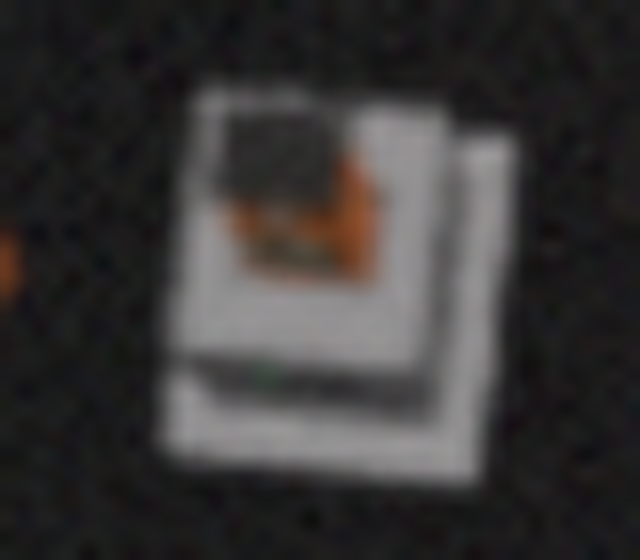

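```bash
python3 - <<'E'
from h import *
s,t=ld('side0'),ld('top0')
S=lambda x,y:((x+.5)/8-.5+330,(y+.5)/8-.5+200)
T=lambda x,y:((x+.5)/16-.5+270,(y+.5)/16-.5+190)
T1=lambda x,y:((x+.5)/4-.5+230,(y+.5)/4-.5+140)
S1=lambda x,y:((x+.5)/4-.5+230,(y+.5)/4-.5+130)
print('cap',tri(s,S(250,138),t,T(288,155)))
print('cap atz',atz(t,*T(288,155),.172))
for p in((195,93),(448,105),(172,355),(418,372)): print('blk',atz(t,*T(*p),.09).round(4))
for p in((122,285),(235,368),(347,293)): print('blkS',atz(s,*S(*p),.09).round(4))
print('foot',[atz(t,*T(*p),.01).round(4) for p in ((515,130),(480,485),(165,465))])
print('footS',[atz(s,*S(*p),.01).round(4) for p in ((70,428),(207,550),(365,432))])
print('purple',tri(s,S1(388,328),t,T1(338,200)))
print('small',tri(s,S1(611,475),t,T1(142,250)))
for k,(a,b) in dict(lcap=((197,145),(0,0))).items(): pass
for p in((197,145),(262,178),(300,142),(243,98)): print('capS',atz(s,*S(*p),.172).round(4))
# boss head
print('boss',atz(t,*T1(425,465),.02), 'screw',atz(t,*T1(240,365),.01))
E
```

```text
cap (array([0.56193321, 0.16053132, 0.17301527]), [np.float64(0.0012746981214407022), np.float64(0.0012746981214404513)])
cap atz [0.56289407 0.15959687 0.172     ]
blk [0.5958 0.192  0.09  ]
blk [0.5952 0.13   0.09  ]
blk [0.5305 0.1935 0.09  ]
blk [0.5286 0.1337 0.09  ]
blkS [0.5892 0.1297 0.09  ]
blkS [0.5895 0.1881 0.09  ]
blkS [0.5293 0.1924 0.09  ]
foot [array([0.6079, 0.119 , 0.01  ]), array([0.5151, 0.1231, 0.01  ]), array([0.5171, 0.2034, 0.01  ])]
footS [array([0.6034, 0.1208, 0.01  ]), array([0.6097, 0.2001, 0.01  ]), array([0.5192, 0.204 , 0.01  ])]
purple (array([0.60659482, 0.06430521, 0.15665672]), [np.float64(0.0007125366772662451), np.float64(0.0007125366772662597)])
small (array([0.56183721, 0.25242732, 0.10868761]), [np.float64(0.0006737652529620029), np.float64(0.0006737652529620671)])
capS [0.5774 0.15   0.172 ]
capS [0.5729 0.1778 0.172 ]
capS [0.5486 0.1751 0.172 ]
capS [0.5462 0.145  0.172 ]
boss [ 0.37426946 -0.02917722  0.02      ] screw [0.46835969 0.1607735  0.01      ]
```

```bash
cat >> h.py <<'E'
YAW=np.radians(16.); PX=np.array([np.cos(YAW),np.sin(YAW),0]); PY=np.array([-np.sin(YAW),np.cos(YAW),0])
PIV=np.array([.542,-.187,.186])
E
python3 - <<'E'
from cell import arm
from h import *
o=arm.get_obs()
p=o['tcp_pos'].copy()
for d in(106,-74): print(d,arm.solve_ik(PIV-PY*.040+[0,0,.13],[np.pi,0,np.radians(d)]))
for d in(90-2,-92,-2,178): print(d,arm.solve_ik([.5615,.161,.25],[np.pi,0,np.radians(d)]))
padn=-PX*np.sin(.436)+np.array([0,0,np.cos(.436)])
pad=np.array([.492,-.1175,.15])
for a in range(-180,180,30):
    z=-padn; x=np.cross(PY,z); B=np.c_[x,PY,z]@R.from_euler('z',a,degrees=True).as_matrix()
    e=R.from_matrix(B).as_euler('xyz'); print(a,e.round(3),arm.solve_ik(pad+padn*.092,e))
E
```

```text
106 [-0.46503905  0.36964514  1.41381139  0.          1.35813612 -0.74429173]
-74 [-4.65039047e-01  3.69645141e-01  1.41381139e+00 -4.44089210e-16
  1.35813612e+00  2.39730093e+00]
88 [ 1.99549857e-01  3.94948860e-01  1.53905980e+00 -4.44089210e-16
  1.20758400e+00  2.34456443e-01]
-92 None
-2 [ 1.99549857e-01  3.94948860e-01  1.53905980e+00 -4.44089210e-16
  1.20758400e+00  1.80525277e+00]
178 [ 0.19954986  0.39494886  1.5390598   0.          1.207584   -1.33633988]
-180 [ 3.142 -0.436  0.279] [-0.55173646  0.0678123   2.07544547  0.47421246  0.75197911  0.43020166]
-150 [-2.913 -0.374 -0.288] [-0.55173646  0.0678123   2.07544547  0.47421246  0.75197911  0.95380044]
-120 [-2.758 -0.213 -0.809] [-0.55173646  0.0678123   2.07544547  0.47421246  0.75197911  1.47739921]
-90 [-2.706  0.    -1.292] [-0.55173646  0.0678123   2.07544547  0.47421246  0.75197911  2.00099799]
-60 [-2.758  0.213 -1.774] [-0.55173646  0.0678123   2.07544547  0.47421246  0.75197911  2.52459677]
-30 [-2.913  0.374 -2.295] None
0 [ 3.142  0.436 -2.862] [-0.55173646  0.0678123   2.07544547  0.47421246  0.75197911 -2.71139099]
30 [2.913 0.374 2.854] [-0.55173646  0.0678123   2.07544547  0.47421246  0.75197911 -2.18779221]
60 [2.758 0.213 2.332] [-0.55173646  0.0678123   2.07544547  0.47421246  0.75197911 -1.66419344]
90 [2.706 0.    1.85 ] [-0.55173646  0.0678123   2.07544547  0.47421246  0.75197911 -1.14059466]
120 [ 2.758 -0.213  1.368] [-0.55173646  0.0678123   2.07544547  0.47421246  0.75197911 -0.61699589]
150 [ 2.913 -0.374  0.846] [-0.55173646  0.0678123   2.07544547  0.47421246  0.75197911 -0.09339711]
```

```bash
python3 - <<'E'
from cell import arm
from h import *
o=arm.get_obs()
E_=[np.pi,0,np.radians(106)]
arm.close(40)
arm.movep(PIV-PY*.042+[0,0,.10],E_)
arm.move_linear(PIV-PY*.042+[0,0,.0245])
o=arm.get_obs(); print(o['clock'],o['tcp_pos'],o['force'],o['finger_gap'])
snap(arm,'side','side1');snap(arm,'top','top1')
crop('side1',230,100,330,200,6,'s4');crop('top1',340,150,440,250,6,'t4')
E
```

```text
4.5917 [ 0.55403223 -0.22746336  0.2113447 ] [-0.09099844 -0.1974013   0.17340824] -4.0458331520197895e-06
```

View pics/s4.png

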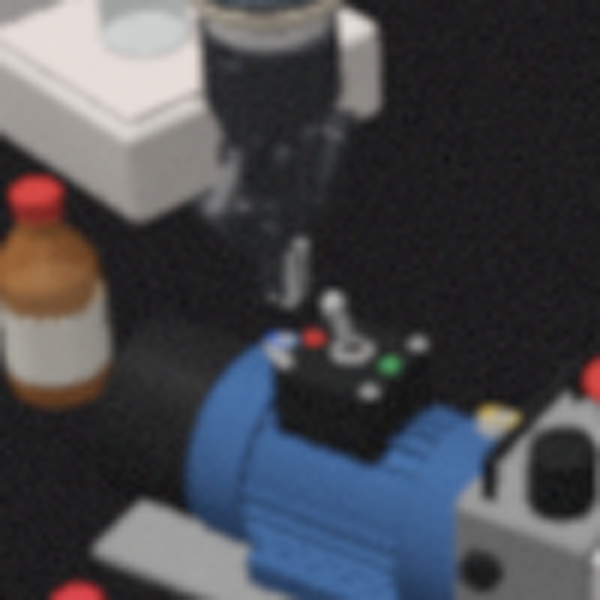

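View pics/t4.png

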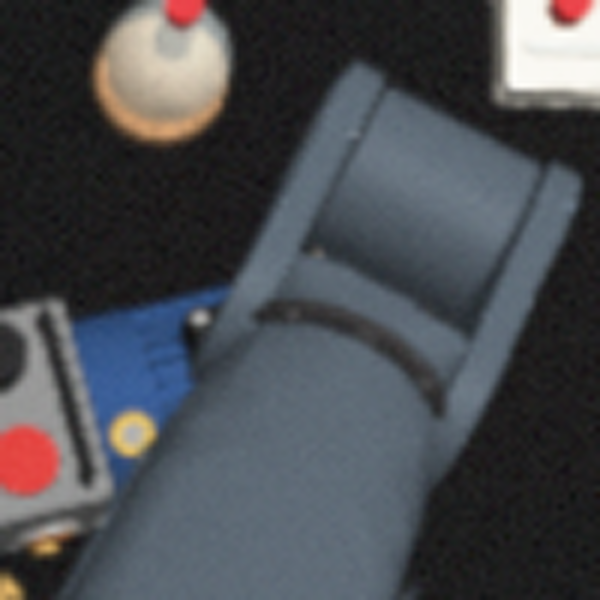

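The side view shows the closed fingertips (crop 288,303) beside the ball (333,300), at ball height. I'll push towards the green dot in small steps and watch the force.

```bash
python3 - <<'E'
from cell import arm
from h import *
for s in [-.034,-.030,-.027,-.024,-.020,-.016,-.012,-.010,-.008,-.0065]:
    arm.move_linear(PIV+PY*s+[0,0,.0245],vel=.03)
    o=arm.get_obs(); f=o['force']@PY; print(s,round((o['tcp_pos']-PIV)@PY,4),round(f,2),o['tcp_pos'][2].round(4))
    if abs(f)>8: break
print(o['clock'])
snap(arm,'side','side2');crop('side2',250,120,330,190,8,'s5')
E
```

```text
-0.034 -0.0338 0.11 0.2107
-0.03 -0.0299 0.35 0.2105
-0.027 -0.027 -0.69 0.2106
-0.024 -0.024 -0.78 0.2107
-0.02 -0.0197 -0.65 0.2104
-0.016 -0.0156 -0.08 0.2104
-0.012 -0.0117 -0.06 0.2104
-0.01 -0.0098 -0.54 0.2104
-0.008 -0.0079 -1.55 0.2104
-0.0065 -0.0064 -1.2 0.2105
7.4917
```

View pics/s5.png

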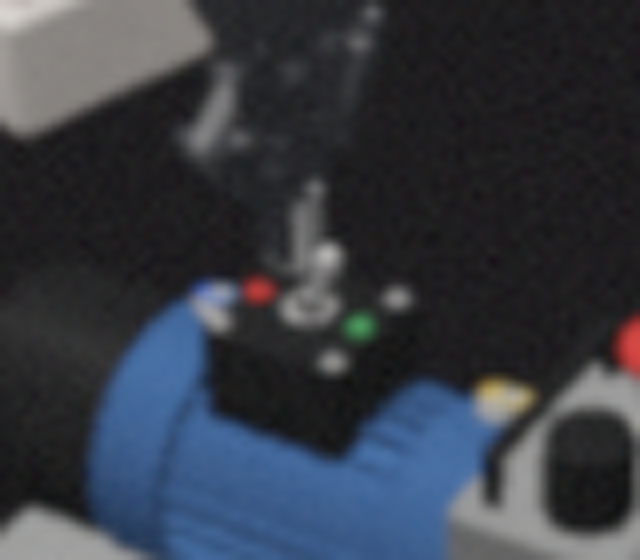

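```bash
cat > pred.py <<'E'
from h import *
import sys
s=ld('side0')
# offset-correct with measured pivot
piv=np.array([.5415,-.1868,.1885])
for th in (-.36,0,.1,.2,.3,.36):
    X=piv+.031*(np.sin(th)*PY+np.array([0,0,np.cos(th)])); u=proj(s,X); print(th,((u-[250,120]+.5)*8-.5).round(1))
E
python3 pred.py
```

```text
-0.36 [280.9 247.4]
0 [302.6 251.3]
0.1 [308.9 253.9]
0.2 [315.1 257. ]
0.3 [321.3 260.6]
0.36 [324.9 263.1]
```

```bash
python3 - <<'E'
from cell import arm
from h import *
for s in [-.0055,-.0045,-.0035,-.0025]:
    arm.move_linear(PIV+PY*s+[0,0,.0245],vel=.03)
    o=arm.get_obs(); f=o['force']@PY; print(s,round((o['tcp_pos']-PIV)@PY,4),round(f,2))
    if f<-6: break
arm.move_linear(PIV+PY*(-.02)+[0,0,.0245],vel=.1)
arm.move_linear(PIV+PY*(-.02)+[0,0,.13],vel=.25)
print(arm.get_obs()['clock'])
snap(arm,'side','side3');crop('side3',250,120,330,190,8,'s6')
E
```

```text
-0.0055 -0.0057 -4.14
-0.0045 -0.0055 -8.11
8.925
```

View pics/s6.png

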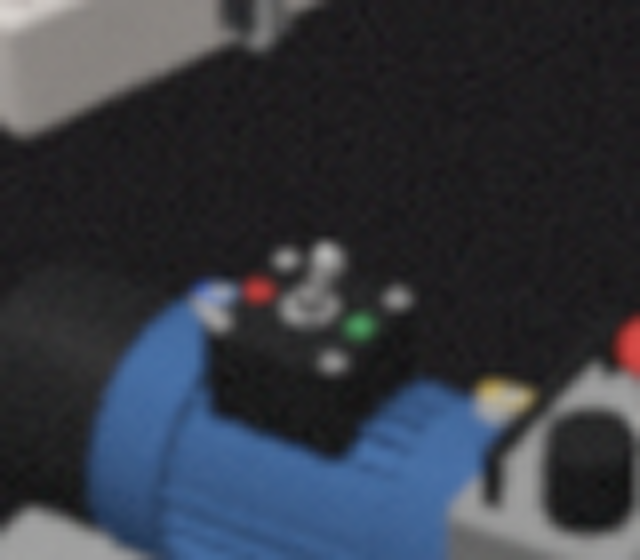

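The end stop was felt (8 N with no further motion), and the ball at crop (327,259) matches the predicted "on" position. Next is the pen.

```bash
python3 - <<'E'
from cell import arm
from h import *
E_=[np.pi,0,np.radians(88)]
arm.movep([.5615,.161,.28],E_)
arm.gripper_open()
arm.move_linear([.5615,.161,.20],vel=.15)
o=arm.get_obs(); print(o['clock'],o['tcp_pos'],o['force'])
snap(arm,'side','side4');crop('side4',310,130,410,260,5,'s7')
snap(arm,'top','top4');crop('top4',230,140,330,240,6,'t7')
E
```

```text
11.825 [0.56195282 0.1611002  0.20083581] [-0.08475628 -0.42181783  0.52755505]
```

View pics/s7.png

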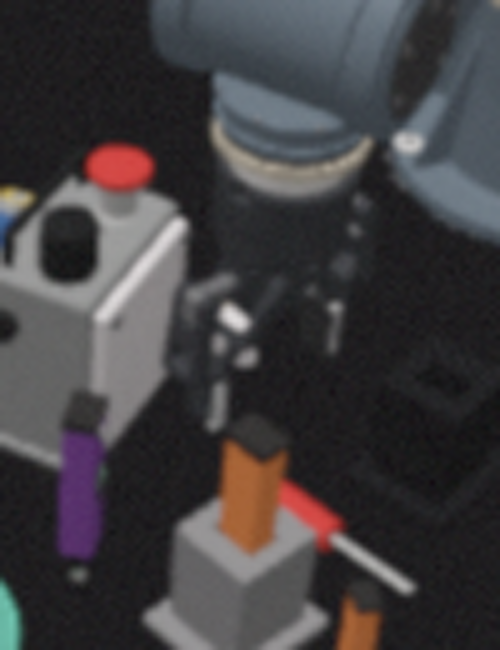

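View pics/t7.png

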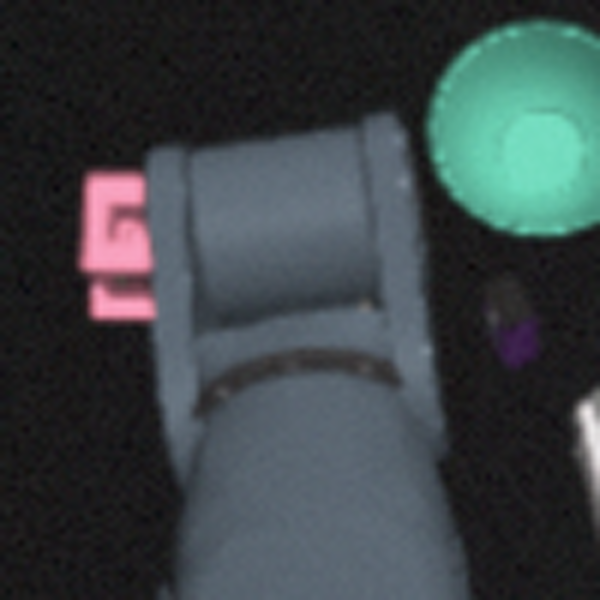

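```bash
python3 - <<'E'
from h import *
s=ld('side4')
for X in([.5615,.161,.172],[.562,.161,.214],[.562+.0425,.161,.214],[.562-.0425,.161,.214]): print(((proj(s,X)-[310,130]+.5)*5-.5).round(1))
E
```

```text
[254.9 437. ]
[260.3 385.2]
[210.6 420.4]
[308.1 351.3]
```

```bash
python3 - <<'E'
from cell import arm
from h import *
for z in(.17,.14,.112):
    arm.move_linear([.5615,.161,z],vel=.1)
    o=arm.get_obs(); print(z,o['force'].round(2))
    if abs(o['force']).max()>6: raise SystemExit('contact')
arm.close(60)
arm.wait(.3)
o=arm.get_obs(); print(o['clock'],o['tcp_pos'],o['force'].round(2),o['finger_gap'])
arm.move_linear([.5615,.161,.122],vel=.05)
o=arm.get_obs(); print(o['force'].round(2),o['finger_gap'])
E
```

```text
0.17 [-0.33 -0.89  0.71]
0.14 [-0.43 -0.79  0.26]
0.112 [-0.38 -0.91 -0.85]
14.1583 [0.56158667 0.16103067 0.11227687] [-1.17  0.32  6.04] 0.021372047571630682
[-0.27 -0.21 -1.12] 0.021497356467294813
```

```bash
python3 - <<'E'
from cell import arm
from h import *
arm.move_linear([.5615,.161,.165],vel=.08)
o=arm.get_obs(); print(o['force'].round(2),o['finger_gap'])
arm.move_linear([.5615,.161,.33],vel=.2)
o=arm.get_obs(); print(o['clock'],o['force'].round(2),o['finger_gap'],o['tcp_pos'])
snap(arm,'side','side5');crop('side5',310,80,410,240,5,'s8')
E
```

```text
[-0.77  0.37 -0.22] 0.02121641625488625
16.175 [-0.23  0.6  -1.2 ] 0.02126473396513053 [0.56105225 0.16088214 0.32853381]
```

View pics/s8.png

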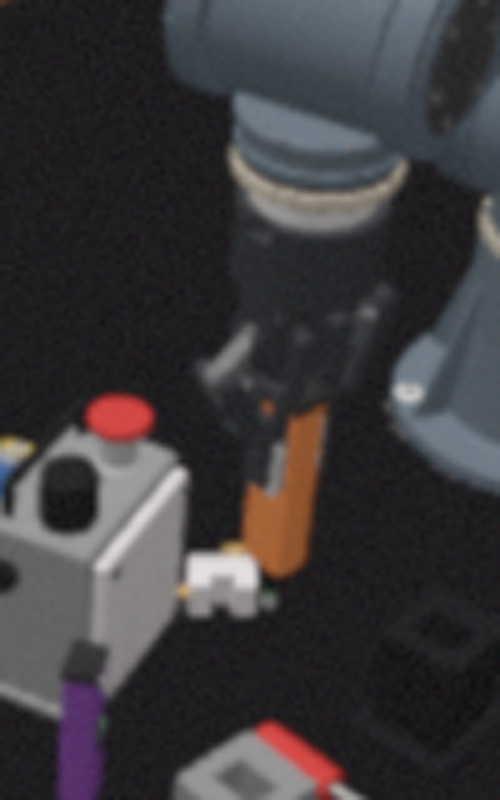

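```bash
python3 - <<'E'
from h import *
s=ld('side5')
for z in(.2345,.2505,.2705): print(z,((proj(s,[.561,.161,z])-[310,80]+.5)*5-.5).round(1))
crop('side5',345,160,385,215,12,'s9')
E
```

```text
0.2345 [264.5 608. ]
0.2505 [266.9 587. ]
0.2705 [270.1 560.2]
```

View pics/s9.png

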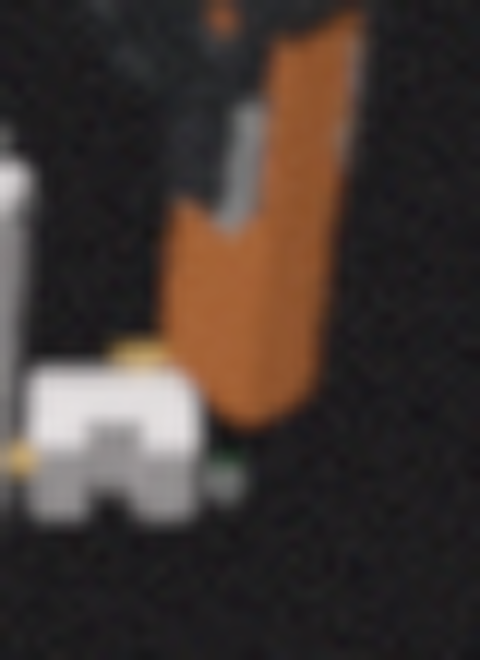

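```bash
cat >> h.py <<'E'
N=-PX*np.sin(.436)+np.array([0,0,np.cos(.436)])
PAD=np.array([.492,-.117,.1525]); EP=R.from_matrix(np.c_[np.cross(PY,-N),PY,-N]@R.from_euler('z',90,degrees=True).as_matrix()).as_euler('xyz')
L=.0943
E
python3 - <<'E'
from cell import arm
from h import *
arm.move_linear([.5615,.161,.37],vel=.2)
arm.movep(PAD+N*(L+.12),EP)
arm.move_linear(PAD+N*(L+.025),vel=.1)
arm.wait(.3)
o=arm.get_obs(); print(o['clock'],o['force'].round(2),o['force']@N,o['finger_gap'],o['tcp_pos'],PAD+N*(L+.025),o['ee_rot'],EP)
snap(arm,'side','side6');crop('side6',270,80,390,200,6,'s10')
snap(arm,'top','top6');crop('top6',300,150,400,250,6,'t10')
for k in(0,.0375): print(proj(ld('side6'),PAD+N*.025))
E
```

```text
19.2833 [-0.42  1.17 -1.01] -0.8751163622907866 0.021371545968899397 [ 0.44358071 -0.13099054  0.26092777] [ 0.4435693  -0.13088728  0.26063927] [2.70520797e+00 4.16062097e-04 1.84987845e+00] [2.70559265e+00 2.22044605e-16 1.85004901e+00]
[314.06489378 163.09061253]
[314.06489378 163.09061253]
```

View pics/s10.png

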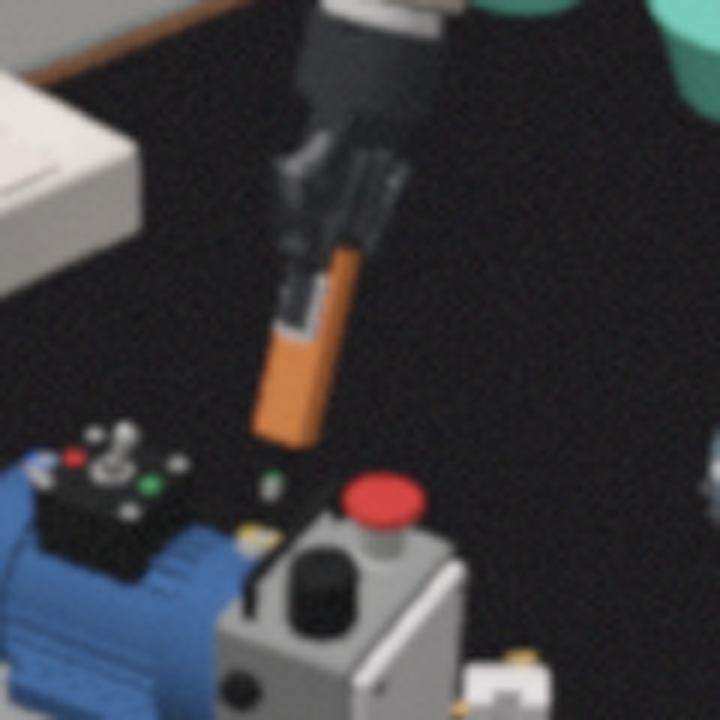

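View pics/t10.png

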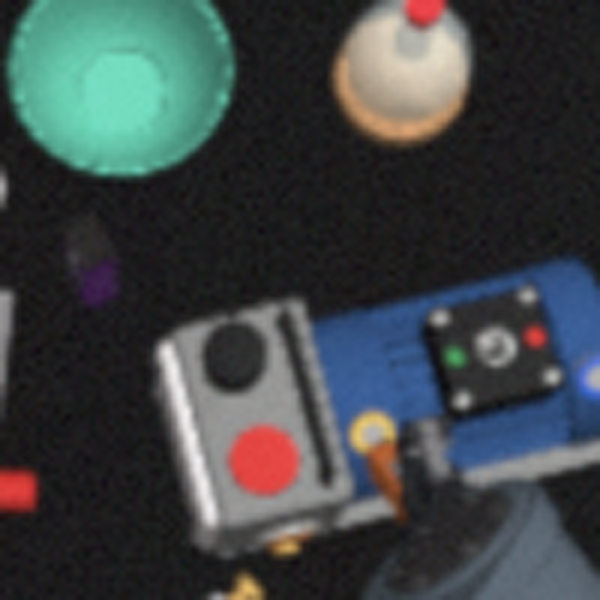

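```bash
python3 - <<'E'
from h import *
crop('side6',300,150,330,180,20,'s11');crop('top6',345,205,375,235,20,'t11')
for c,x,y in(('side6',300,150),('top6',345,205)):
  for d in(0,.0,.025,.029): print(c,d,((proj(ld(c),PAD+N*d)-[x,y]+.5)*20-.5).round(1))
  for a in np.linspace(0,2*np.pi,5)[:4]:
    r=.013*(np.cos(a)*PY+np.sin(a)*np.cross(PY,N)); print('rim',((proj(ld(c),PAD+r)-[x,y]+.5)*20-.5).round(1))
E
```

```text
side6 0 [258.8 409.6]
side6 0.0 [258.8 409.6]
side6 0.025 [290.8 271.3]
side6 0.029 [296. 249.]
rim [324.6 433.6]
rim [223.9 420.6]
rim [193.4 385.7]
rim [293.2 398.7]
top6 0 [341.2 347.7]
top6 0.0 [341.2 347.7]
top6 0.025 [367.1 382.7]
top6 0.029 [371.4 388.4]
rim [273.2 364.2]
rim [327.5 281.5]
rim [409.1 331.2]
rim [354.9 413.5]
```

View pics/s11.png

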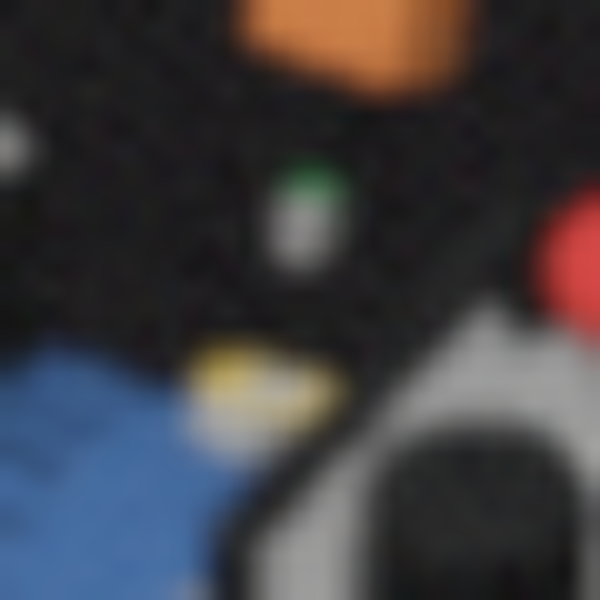

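View pics/t11.png

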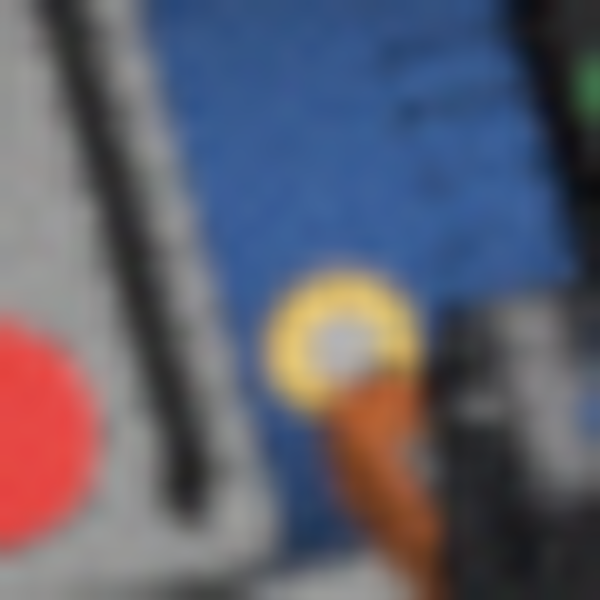

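Both views line up. The tip bottom is at side crop (298,272) against a predicted (291,271). The pad centre in the top view is (344,344) against (341,348). In the side view the pad looks about 3 mm higher than assumed, so I expect early contact and will approach slowly under force watch.

```bash
cat >> h.py <<'E'
PAD=PAD+PX*.0007-PY*.0007
E
python3 - <<'E'
from cell import arm
from h import *
arm.move_linear(PAD+N*(L+.012),vel=.05); arm.wait(.3)
def f():
    v=[]
    for i in range(5): arm.wait(.03); v.append(arm.get_obs()['force']@N)
    return np.mean(v)
b=f(); print('base',b)
d=.010
while d>-.008:
    arm.move_linear(PAD+N*(L+d),vel=.02)
    F=f()-b; o=arm.get_obs(); print(round(d,4),round((o['tcp_pos']-PAD)@N-L,4),round(F,2))
    if F>3.8: break
    d-=.001 if F<1 else .0007
o=arm.get_obs(); print(o['clock'],o['force'].round(2),o['finger_gap'])
snap(arm,'side','side7');crop('side7',295,120,345,180,12,'s12')
snap(arm,'top','top7');crop('top7',340,200,380,240,16,'t12')
E
```

```text
base -1.1051997441927326
0.01 0.01 -0.19
0.009 0.009 0.19
0.008 0.008 0.18
0.007 0.007 0.04
0.006 0.006 0.34
0.005 0.005 0.45
0.004 0.004 -0.0
0.003 0.003 0.31
0.002 0.002 0.59
0.001 0.0011 2.0
0.0003 0.0003 2.32
-0.0004 -0.0004 2.92
-0.0011 -0.0011 2.94
-0.0018 -0.0018 3.31
-0.0025 -0.0025 4.05
26.5167 [-1.13 -0.61  2.74] 0.021336320074763562
```

View pics/s12.png

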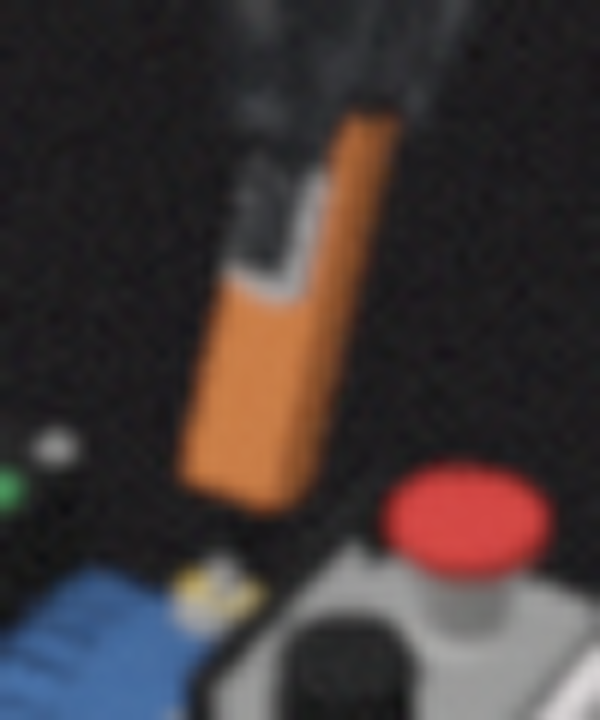

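View pics/t12.png

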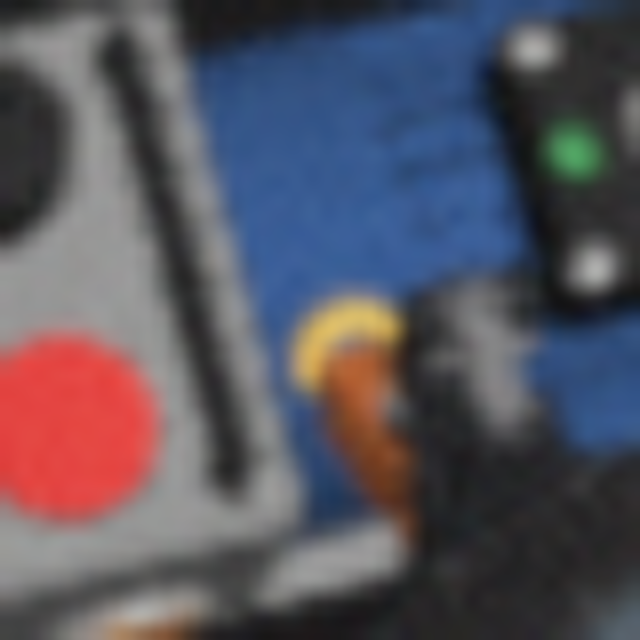

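```bash
python3 - <<'E'
from h import *
crop('side7',300,155,330,180,24,'s13')
f=lambda X:((proj(ld('side7'),X)-[300,155]+.5)*24-.5).round(1)
P=PAD+N*.0015; print(f(P),f(PAD))
for a in np.linspace(0,2*np.pi,5)[:4]: print(f(P+.013*(np.cos(a)*PY+np.sin(a)*np.cross(PY,N))))
E
```

```text
[306.2 362.7] [303.9 372.6]
[385.2 391.5]
[264.3 375.9]
[227.8 334.1]
[347.5 349.7]
```

View pics/s13.png

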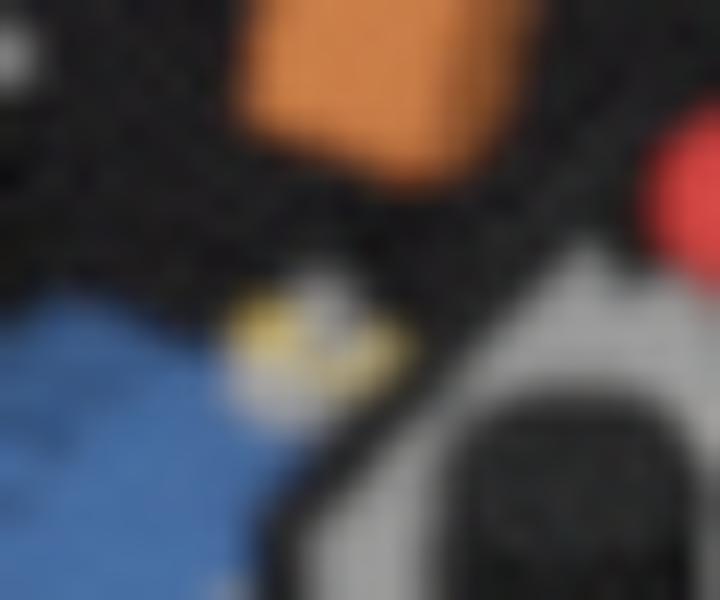

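The tip sits within about 2 mm of the ring centre, near crop (325,350) against ring centre (318,345). I'll hold still, recheck the force and the toggle, then hand in.

```bash
python3 - <<'E'
from cell import arm
from h import *
for i in range(5):
    arm.wait(.4); o=arm.get_obs(); print(round(o['clock'],2),round(o['force']@N+1.1,2),o['finger_gap'],np.abs(o['dq']).max().round(4),round((o['tcp_pos']-PAD)@N-L,4))
snap(arm,'side','side8');crop('side8',250,120,330,190,8,'s14')
E
```

```text
27.02 4.15 0.021242485332094465 0.0014 -0.0025
27.42 3.82 0.021479096156999843 0.002 -0.0025
27.82 3.71 0.020946194389969728 0.0019 -0.0025
28.22 4.73 0.021183896884087155 0.0011 -0.0025
28.62 3.99 0.020814633295920374 0.0021 -0.0025
```

View pics/s14.png

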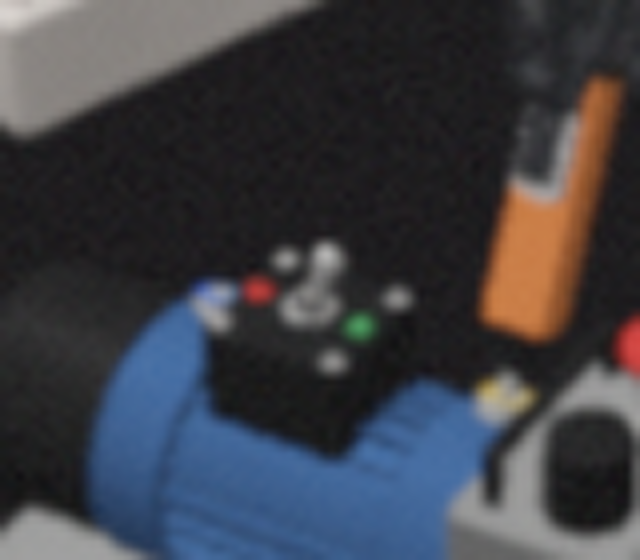

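The toggle ball is still at crop (327,259), which is "on", the tip is on the pad, and the force is steady at about 4 N.

```bash
python3 - <<'E'
from cell import arm
arm.hand_in()
E
```

```text
the job is handed in; nothing more can be done
```

I switched the pump on, then took the orange pen from the grey stand and pressed it square on the yellow-ringed pad. I handed the job in while still holding it there. The hand-in gives no verdict.

- **Toggle:** I pushed it with closed fingers until it hit its end stop at about 8 N. It was still at the predicted "on" position in the last picture.
- **Pen:** It is gripped at 60 N with a finger gap of about 21 mm. Its tip was where predicted after lifting, with no visible tilt in the hand.
- **Reading:** Contact began about 1.5 mm above the assumed pad height. I stopped about 4 mm further in, and the force held at 3.7–4.7 N, about half-way in. The arm stayed still for over 2 s before I handed in, at about 29 s of the 58 s allowed.
- **Tip position:** The tip appears within about 2 mm of the ring centre in the side view. I could not confirm this in the top view, because the pen and gripper hide the tip.
- **Disagreements:** The two cameras disagreed by up to about 5 mm in height and 1–2 mm sideways. I settled the pad height by touch.
- **Bystanders:** I took no separate measurement of the other items at the end. The arm stayed clear of them, and no unexpected contact force showed up.

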